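# Close a two-part mould in its cam-lock vice

## Task

Close the two-part mould in the small vice with the fingertips alone, gripping and lifting nothing: swing the cam lever all the way round to its other stop, so that the cam's low point faces the slide, then push the follower slide forward by its upright plate until the loose mould half sits flat against the fixed one, and swing the lever fully back to lock it. Let the slide do the pushing, do not touch the two mould halves themselves, and leave the other things on the bench where they are.

Things in the scene. Friction and masses are not known exactly. Their poses are not given: they have to be found in the camera images.
- mould_vice: mould closing vice fixed on the bench: plywood board 210x160x12 mm, two guide rails (tops at 26 mm), fixed jaw at the far end, follower slide between the rails, eccentric cam with lever on the left. Origin: centre of the board's underside; x forward (closing direction, away from the robot), y left, z up. The slide runs at y = -20 mm. Mould closed when the loose half's back is at x = +47 mm
- mould_fixed: blue silicone mould half fixed to the vice's far jaw: 60 mm high, 85 mm wide, 22 mm thick. Origin: centre of its back face, on the jaw. Not to be touched
- mould_loose: blue silicone mould half, 120 g, standing loose on edge on the board between the rails, in front of the slide's plate: 60 mm high, 85 mm wide, 22 mm thick along the closing direction. Origin: centre of its back face, the face that the slide pushes; its z axis points forward out of its front face. Not to be touched by the robot
- follower (a joint): follower slide, m: 0 fully back, grows forward, starts at 0 to 0.015; home (mould closed) at 0.074. About 3 N to move, stays where it is left. A steel lug on its left side runs into the cam at about 0.025 unless the cam is turned to low
- push_face (a point): centre of the rear face of the slide's upright plate (84 mm wide, 22 to 72 mm above the bench), 48 mm above the bench: push here forward (vice +x). Behind it lies the slide's own bed, 62 mm long, top at 22 mm; two small gussets stand within 8 mm of the plate's side edges, the 70 mm between them is free
- cam (a joint): angle of the eccentric cam and its lever, rad: 0 at the lock stop (high side at the slide, lever pointing back to the robot, 20 degrees outward), 2.5 at the other stop (low point at the slide, lever forward, 17 degrees outward). Grows clockwise from above; the lever swings over the vice's left side. Starts at 0 to 0.35. Friction 0.2 N m, stays where left. The slide's lug passes freely above 2
- cam_axis (a point): the cam's vertical pivot axis, 57 mm above the bench
- lever_grip (a point): on the centre line of the lever's round 10 mm bar, 65 mm from the pivot axis, 58 mm above the bench. The bar is level from 34 to 82 mm out and ends in a 23 mm black ball centred 87 mm out. Push it sideways here: a fingertip 45 to 55 mm above the bench clears the rails and the lug (39 mm). Two 55 mm high stop pins stand 30 mm from the axis
- cup_scale: clear cup, 67 mm wide, 82 mm high, standing on the bench scale; to be left alone. Origin: centre of its underside
- syringe: syringe 128 mm long lying on the bench, left of the vice; to be left alone. Origin: centre of its underside
- chip_brush: flat chip brush 203 mm long lying on the bench, left of the vice; to be left alone. Origin: centre of its underside
- masking_tape: roll of tape, 104 mm wide, 25 mm high, lying right of the vice; to be left alone. Origin: centre of its underside
- cast_part: red cast knob, 55 mm wide, 44 mm high, standing close to the right of the vice; to be left alone. Origin: centre of its underside
- funnel: funnel standing on its 74 mm rim, 66 mm high, right of and behind the vice; to be left alone. Origin: centre of its underside
- cup_pink: cup with pink resin, 66 mm wide, 80 mm high, behind the vice; to be left alone. Origin: centre of its underside

How it is judged:
By the outcome, as a careful person would: the job done as asked, in the order asked, and still so for the second after the job is handed in, with the robot touching nothing.
It also fails if it takes over 67 s, if anything falls off the work surface, if the arm or the gripper's body presses on something with over 40 N, if the wrist force passes 120 N, or if a joint passes its speed limit or range.

## Robot

A 7-joint arm with a two-finger parallel gripper is mounted at the origin on a cart in front of the work surface, level with it; the furniture and walls round the work are solid. World frame = base frame: x ahead of the robot, y to its left, z up, the work surface at z = 0. Lengths are in m, angles in rad, forces in N, time in s.
With the tool pointing down it reaches from about 0.425 to 0.925 m from the base axis. Payload 6.8 kg.
Tool frame: the origin (TCP) lies on the mounting face of the last link; the fingertips stand 173 mm ahead of it and the grasp point (between the pads) lies 155 mm ahead of it; y points along the fingers, x is the direction in which the jaws open and shut, and the axes are right-handed (so a half turn about y gives the same grasp; the last joint's range is limited). The gripper opens to 85 mm and grips with 20 to 120 N. Pads are 22 mm wide; open, the fingers measure 114 mm over their backs; the gripper's body (76 mm by 85 mm) begins 54 mm behind the grasp point. The pads swing forward as they close: fully open they stand 13 mm farther back than shut.
Start: joints at [1.132, 0.477, 0.022, 1.555, -0.011, 1.109, -0.083], TCP at [0.219, -0.638, 0.405] pointing down, gripper open.
Joint ranges: [-2.96, 2.96], [-0.34, 2.1], [-1.41, 1.46], [0.24, 2.44], [-1.37, 4.51], [0.17, 1.92], [-2.96, 2.96]. Speed limits (rad/s): [2.39, 2.39, 3.14, 3.14, 3.14, 3.14, 3.14].

## Interface

Orientations are given as a rotation vector (axis times angle).
In Python, from bench import r gives the robot as it stands.
- The arm moves only by the tool step_arm, never from a script. Its arguments are lists of equal length, an entry for each row: "xyz": the shift along the tool's x, y, z scaled (see below), a list of three; "rotation": the turn, a rotation vector about the tool's x, y, z scaled (see below), a list of three. A call has 1 to 20 rows; each row is the pose to reach, as a shift and turn from the pose measured when the call began, along the tool's axes at that moment; what a row does not reach only later rows make up. The controller multiplies each number of a shift by 30 cm and each number of a turn by 90 degrees. A row lasts 1/8 s, in which the tool goes at most 62.5 mm and 10.7 degrees, less where a joint would pass 70% of its speed; a pose out of reach is approached as far as the arm can. A call with a number of a shift or a turn outside -1 to 1 is refused whole. A call with a gripper value outside its range is refused whole. "grip" is the closure, from 0 (fully open) to 1 (shut), set as the call begins (left out, the last holds). The fingers move at their own pace and stop on an object; "force" is the grip in N (left out, the last holds). Time passes only in rows, so rows that repeat a pose let the fingers close. It gives the time, the measured TCP pose, the force and the opening at its end, in the units of the state.
- r.get_obs(): the state, without advancing time (a new reading comes with each control period).
- r.grab_frame(name): name is "side" or "top"; returns a dict with "pixels" (400x640x3 uint8, red, green, blue), "fx", "fy", "cx", "cy" (pixels), "position" and "attitude" of the camera in the world. Camera axes: x right, y down, z forward; pixel columns grow to the right and rows downward; lengths in m; the calibration is good to about 2 mm. A picture is of the moment at which its call begins. There is no depth.
- r.hand_in(): hands the job in, once; it reports no verdict.
The state is a dict: "clock": time; "joints": joint angles; "qvel": joint speeds; "tau": joint torques, N m; "tcp_pos": TCP position; "orientation": TCP orientation; "contact_force": force on the tool from outside, world axes, zero at the start; "moment": the same for the moment, N m; "grip_width": finger opening in m.
Only numpy, scipy, OpenCV 4.12 (cv2) and the standard library are available. Lean on these libraries where they do the work, as an engineer would, in place of code of your own. Each camera call takes 0.05 s, during which the arm holds its last target.

## Working session

There is one attempt and no reset: what is moved stays moved. The work goes in short steps, Python scripts to look and compute and a tool call to move; the robot and the scene stay as the last step left them, time stands still between calls to the robot, and variables do not carry over. Pictures are saved under pics/ and viewed, and the job is handed in when it is done.

Besides the shell and the picture viewer there is one more tool, called after "Emit:" by a JSON object that holds its "op" and its "data". step_arm: Moves the arm, as the interface text tells. Its arguments: {"type":"object","properties":{"xyz":{"type":"array"},"rotation":{"type":"array"},"grip":{"type":"number"},"force":{"type":"number"}},"required":["xyz","rotation"]}

```bash
mkdir -p pics; python3 - <<'E'
from bench import r
import cv2,numpy as np
o=r.get_obs()
print({k:np.round(v,4) for k,v in o.items()})
for n in("side","top"):
    f=r.grab_frame(n); cv2.imwrite(f"pics/{n}0.png",f["pixels"][:,:,::-1])
    print(n,f["fx"],f["fy"],f["cx"],f["cy"],f["position"],f["attitude"])
E
```

```text
{'clock': np.float64(0.0), 'joints': array([ 1.1319,  0.4778,  0.0223,  1.5565, -0.0115,  1.1093, -0.0831]), 'qvel': array([-0.0011,  0.001 , -0.0023,  0.0002,  0.0019,  0.0006,  0.0009]), 'tau': array([ 1.00000e-04, -5.96449e+01,  1.60800e+00, -2.81196e+01,
        1.25000e-02,  9.40000e-03, -1.00000e-04]), 'tcp_pos': array([ 0.2192, -0.6381,  0.4037]), 'orientation': array([-1.3467,  0.9633, -0.9607]), 'contact_force': array([ 0.0879, -0.4238, -0.0323]), 'moment': array([-0.0287, -0.0187,  0.0149]), 'grip_width': np.float64(0.0855)}
side 503.34680098398496 503.34680098398496 318.71276803762987 189.28091221167153 [0.38412457 0.80272046 0.51510775] [-0.15653154  2.53729359 -1.71447679]
top 467.7246538456651 467.7246538456651 314.80082856460353 199.82032977665716 [ 0.25765671 -0.2945481   1.39839591] [-2.18694657  2.04005663 -0.21101149]
```

View pics/side0.png

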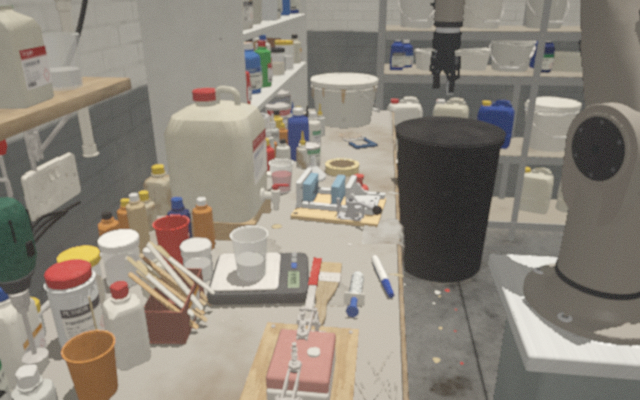

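View pics/top0.png

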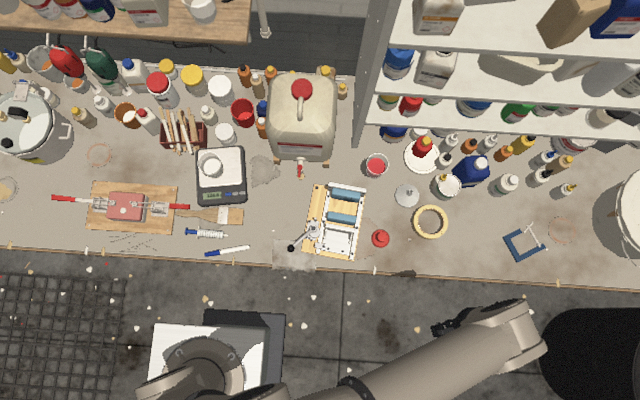

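The vice shows at about (337,222) in the top view and (340,200) in the side view. The arm is off to the right. I'll zoom in on the vice.

```bash
cat > h.py <<'E'
import cv2,numpy as np
from scipy.spatial.transform import Rotation as R
from bench import r
def ray(f,u,v):
    d=R.from_rotvec(f["attitude"]).apply([(u-f["cx"])/f["fx"],(v-f["cy"])/f["fy"],1]); return np.array(f["position"]),d
def onz(f,u,v,z):
    p,d=ray(f,u,v); return p+d*(z-p[2])/d[2]
def proj(f,P):
    c=R.from_rotvec(f["attitude"]).inv().apply(np.array(P)-f["position"]); return c[...,0]/c[...,2]*f["fx"]+f["cx"],c[...,1]/c[...,2]*f["fy"]+f["cy"]
def shot(n,name,box,s):
    f=r.grab_frame(n); x0,y0,x1,y1=box
    im=cv2.resize(f["pixels"][y0:y1,x0:x1,::-1],None,fx=s,fy=s,interpolation=cv2.INTER_CUBIC)
    cv2.imwrite(f"pics/{name}.png",im); return f
E
python3 - <<'E'
from h import *
f=shot("top","top1",(265,165,405,270),5.5)
for u,v in[(337,222),(314,184),(368,187),(355,260),(303,251)]: print(onz(f,u,v,0.012))
g=shot("side","side1",(280,150,400,235),6.5)
E
```

```text
[ 0.47675346 -0.35290468  0.012     ]
[ 0.58866143 -0.27604281  0.012     ]
[ 0.59082136 -0.44064979  0.012     ]
[ 0.36737977 -0.4126073   0.012     ]
[ 0.38316553 -0.25768664  0.012     ]
```

View pics/top1.png

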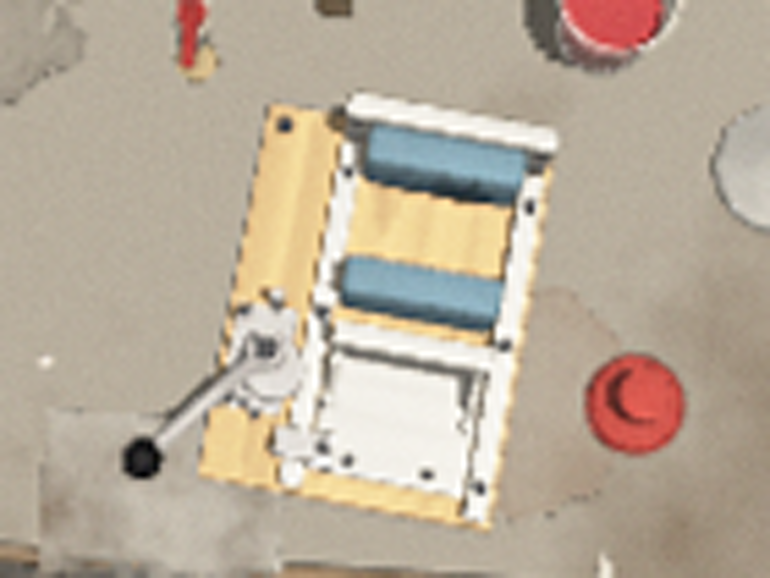

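View pics/side1.png

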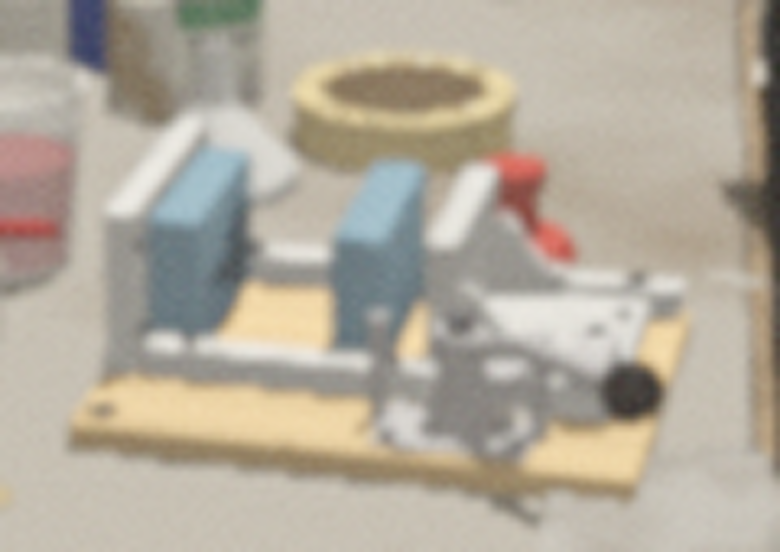

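The top crop shows the board's corners at about (270,104), (200,474) and (490,525). The cam pivot is at (265,347), the lever ball at (141,458), and the slide plate's top edge runs from (330,333) to (497,360). Next I'll compute the vice frame.

```bash
python3 - <<'E'
from h import *
f=r.grab_frame("top"); g=r.grab_frame("side")
C=lambda u,v,z:onz(f,265+(u+.5)/5.5-.5,165+(v+.5)/5.5-.5,z)
S=lambda u,v,z:onz(g,280+(u+.5)/6.5-.5,150+(v+.5)/6.5-.5,z)
fl=C(270,104,.012);bl=C(200,474,.012);br=C(490,525,.012)
print("top",fl,bl,br,np.linalg.norm(fl-bl),np.linalg.norm(bl-br))
a,b=S(80,432,.012),S(632,480,.012); print("side FL, BL",a,b,S(688,310,.012))
xd=np.degrees(np.arctan2(*(fl-bl)[[1,0]])); print("yaw",xd, np.degrees(np.arctan2(*(bl-br)[[1,0]]))-90)
yaw=np.radians((xd+np.degrees(np.arctan2(*(bl-br)[[1,0]]))-90)/2)
o=(fl+br)/2; o[2]=0; Rz=R.from_euler('z',yaw)
print("origin",o,"yaw",np.degrees(yaw))
V=lambda p:np.round(1e3*Rz.inv().apply(p-o),1)
print("axis",C(265,347,.066),V(C(265,347,.066)))
ball=C(141,458,.058);print("ball",ball,V(ball),"side",S(632,390,.058),V(S(632,390,.058)))
print("plate top rear edge",V(C(330,347,.072)),V(C(497,370,.072)), "front",V(C(333,325,.072)),V(C(497,348,.072)))
print("loose top back",V(C(342,294,.072)),V(C(496,325,.072)),"front",V(C(348,258,.072)),V(C(502,285,.072)))
print("red knob",C(635,400,.04),V(C(635,400,.04)),"syr",onz(f,207,234,.01),onz(f,228,250,.01),onz(f,250,247,.01))
E
```

```text
top [ 0.59015507 -0.27496739  0.012     ] [ 0.38341519 -0.25159992  0.012     ] [ 0.36697721 -0.40873468  0.012     ] 0.20805628403803722 0.1579922236252132
side FL, BL [ 0.58681153 -0.26336074  0.012     ] [ 0.38637499 -0.24625333  0.012     ] [ 0.36749557 -0.40404417  0.012     ]
yaw -6.44867976089269 -5.972030757079139
origin [ 0.47856614 -0.34185104  0.        ] yaw -6.2103552589859135
axis [ 0.44690258 -0.28217746  0.066     ] [-37.9  55.9  66. ]
ball [ 0.38540624 -0.22175809  0.058     ] [-105.6  109.3   58. ] side [ 0.3875902  -0.22090298  0.058     ] [-103.5  110.4   58. ]
plate top rear edge [-32.8  22.5  72. ] [-29.3 -64.9  72. ] front [-21.1  22.9  72. ] [-17.9 -63.1  72. ]
loose top back [-4.2 21.1 72. ] [ -6.1 -60.6  72. ] front [15.2 21.3 72. ] [ 15.3 -60.4  72. ]
red knob [ 0.43597746 -0.47975842  0.04      ] [ -27.4 -141.7   40. ] syr [0.41395291 0.03161615 0.01      ] [ 0.37088594 -0.0358319   0.01      ] [ 0.38425362 -0.09993598  0.01      ]
```

```bash
cat >> h.py <<'E'
YAW=np.radians(-6.21); O=np.array([.4785,-.3415,0]); RZ=R.from_euler('z',YAW)
A=np.array([-38,56.])
def W(x,y,z): return RZ.apply(np.array([x,y,z])/1e3)+O   # vice mm -> world
def Vv(p): return 1e3*RZ.inv().apply(np.asarray(p)-O)
def dm(c):  # lever dir and clockwise motion dir for cam angle c
    a=np.radians(20)+c; d=np.array([-np.cos(a),np.sin(a)]); return d,np.array([d[1],-d[0]])
def rows(pts,dz=173): # tips in vice mm, printed as numbers for step_arm
    o=r.get_obs(); T=R.from_rotvec(o["orientation"])
    out=[]
    for p in pts:
        w=W(*p)+[0,0,dz/1e3]; out.append((T.inv().apply(w-o["tcp_pos"])/.3).round(3).tolist())
    print(out)
def state():
    o=r.get_obs(); T=R.from_rotvec(o["orientation"])
    print("t",round(float(o["clock"]),2),"tip vice",(Vv(T.apply([0,0,.173])+o["tcp_pos"])).round(1),"F vice",RZ.inv().apply(o["contact_force"]).round(1),"w",round(float(o["grip_width"]),4)); print("axes vice\n",(RZ.inv()*T).as_matrix().round(3),"j",o["joints"].round(2))
    return o
E
python3 - <<'E'
from h import *
state()
T=R.from_rotvec(r.get_obs()["orientation"])
# align tool y to vice direction options
for a in(0,90,180,270):
    G=RZ*R.from_euler('z',a,degrees=True)*R.from_matrix([[1,0,0],[0,-1,0],[0,0,-1]])
    print(a,((T.inv()*G).as_rotvec()/(np.pi/2)).round(3))
E
```

```text
t 0.3 tip vice [ -69.1 -249.6  404.4] F vice [0.8 0.1 0.2] w 0.0856
axes vice
 [[ 0.425 -0.     0.905]
 [-0.905  0.001  0.425]
 [-0.001 -1.    -0.   ]] j [ 1.13  0.48  0.02  1.56 -0.01  1.11 -0.08]
0 [-0.882 -0.56  -0.56 ]
90 [-0.281 -1.259 -1.26 ]
180 [-0.616  0.971  0.971]
270 [-0.982  0.22   0.219]
```

The tool's y axis is the approach axis, pointing down. I'll fix the helper to match and plan the approach to the lever's rear-right side.

```bash
sed -i 's/T.apply(\[0,0,.173\])/T.apply([0,.173,0])/' h.py; cat >> h.py <<'E'
def sup(m,a=11,b=14.5): return a*abs(m[0])+b*abs(m[1])
def fing(c,side,rad=60,gap=0): # side -1 : behind lever when opening (pushes cam up); +1: pushing back
    d,m=dm(c); return A+rad*d+side*(sup(m)+5+gap)*m
E
python3 - <<'E'
from h import *
state()
T=R.from_rotvec(r.get_obs()["orientation"])
G=RZ*R.from_matrix(np.array([[0,-1,0],[0,0,-1],[1,0,0]]).T)
print(G.as_matrix().round(2),((T.inv()*G).as_rotvec()/(np.pi/2)).round(3))
p=fing(.31,-1,60,10); print(p)
rows([(*p,130),(*p,49)])
E
```

```text
t 0.3 tip vice [-225.7 -323.   231.4] F vice [0.8 0.1 0.2] w 0.0856
axes vice
 [[ 0.425 -0.     0.905]
 [-0.905  0.001  0.425]
 [-0.001 -1.    -0.   ]] j [ 1.13  0.48  0.02  1.56 -0.01  1.11 -0.08]
[[-0.11  0.    0.99]
 [-0.99  0.   -0.11]
 [ 0.   -1.    0.  ]] [ 0.    0.28 -0.  ]
[-105.76445085   66.4964835 ]
[[-1.005, 0.339, 0.914], [-1.005, 0.609, 0.914]]
```

Emit:
{"op": "step_arm", "data": {"xyz": [[-0.06, 0.02, 0.06], [-0.15, 0.05, 0.14], [-0.25, 0.08, 0.23], [-0.35, 0.12, 0.32], [-0.45, 0.15, 0.41], [-0.55, 0.18, 0.5], [-0.65, 0.22, 0.6], [-0.75, 0.25, 0.69], [-0.85, 0.28, 0.78], [-0.93, 0.31, 0.86], [-0.97, 0.33, 0.89], [-0.98, 0.33, 0.9], [-0.98, 0.33, 0.9]], "rotation": [[0, 0.03, 0], [0, 0.06, 0], [0, 0.09, 0], [0, 0.12, 0], [0, 0.15, 0], [0, 0.18, 0], [0, 0.21, 0], [0, 0.24, 0], [0, 0.26, 0], [0, 0.28, 0], [0, 0.28, 0], [0, 0.28, 0], [0, 0.28, 0]], "grip": 1}}

```text
clock: 1.92
tcp_pos: [0.3788, -0.2735, 0.3058]
orientation: [-1.155, 1.29, -1.29]
contact_force: [-1.3, -0.1, 0.2]
grip_width: -0.0
```

```bash
python3 - <<'E'
from h import *
state()
p=fing(.31,-1,60,8); print(p)
rows([(*p,130),(*p,49)])
shot("top","top2",(265,165,405,270),5.5)
shot("side","side2",(280,100,430,235),5.2)
E
```

```text
t 1.93 tip vice [-106.4   56.8  132.8] F vice [-1.3 -0.2  0.2] w -0.0
axes vice
 [[-0.001  0.     1.   ]
 [-1.    -0.    -0.001]
 [ 0.    -1.     0.   ]] j [ 0.54  0.27 -0.06  2.13  0.02  0.74 -1.21]
[-104.53969363   68.07761276]
[[-0.037, 0.009, 0.006], [-0.037, 0.279, 0.006]]
```

View pics/top2.png

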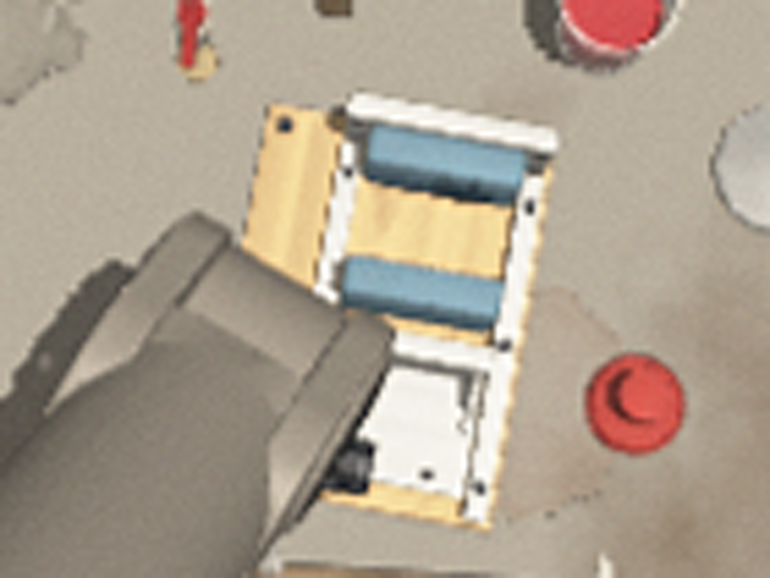

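View pics/side2.png

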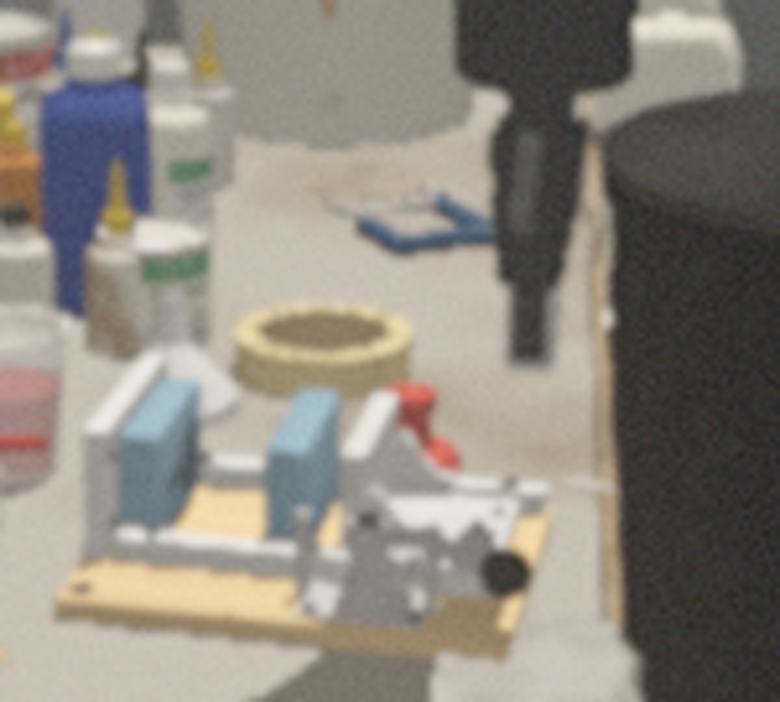

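The hand is over the spot behind the lever, with the fingers shut and the tip above the board's rear edge. Next is the descent.

Emit:
{"op": "step_arm", "data": {"xyz": [[-0.01, 0.1, 0], [-0.02, 0.2, 0.01], [-0.02, 0.27, 0.01], [-0.02, 0.28, 0.01], [-0.02, 0.28, 0.01]], "rotation": [[0, 0, 0], [0, 0, 0], [0, 0, 0], [0, 0, 0], [0, 0, 0]]}}

```text
clock: 2.65
tcp_pos: [0.3823, -0.2688, 0.2223]
orientation: [-1.154, 1.29, -1.292]
contact_force: [-0.0, 0.1, 0.5]
grip_width: 0.0002
```

```bash
python3 - <<'E'
from h import *
state()
cs=np.linspace(.3,2.6,19)
P=[fing(c,-1) for c in cs]
print(np.round(P,1).tolist())
rows([(*p,49) for p in P])
E
```

```text
t 2.65 tip vice [-103.4   61.7   49.3] F vice [-0.   0.1  0.5] w 0.0002
axes vice
 [[-0.004  0.001  1.   ]
 [-1.    -0.001 -0.004]
 [ 0.001 -1.     0.001]] j [ 0.52  0.42 -0.05  2.18  0.04  0.54 -1.24]
[[-99.8, 73.8], [-96.9, 81.6], [-92.9, 89.2], [-87.5, 96.3], [-81.1, 102.7], [-73.6, 108.1], [-65.2, 112.5], [-56.0, 115.5], [-49.3, 117.4], [-42.9, 118.7], [-36.2, 119.3], [-29.1, 119.1], [-21.8, 117.9], [-14.5, 115.8], [-7.2, 112.5], [-0.3, 108.1], [6.2, 102.6], [12.0, 96.0], [16.8, 88.4]]
[[-0.04, 0.001, 0.012], [-0.066, 0.001, 0.022], [-0.091, 0.001, 0.035], [-0.115, 0.001, 0.053], [-0.136, 0.001, 0.074], [-0.155, 0.001, 0.099], [-0.169, 0.001, 0.127], [-0.18, 0.001, 0.158], [-0.186, 0.001, 0.18], [-0.19, 0.001, 0.201], [-0.192, 0.001, 0.224], [-0.192, 0.001, 0.247], [-0.188, 0.001, 0.271], [-0.181, 0.001, 0.296], [-0.17, 0.001, 0.32], [-0.155, 0.001, 0.343], [-0.137, 0.001, 0.365], [-0.115, 0.001, 0.384], [-0.09, 0.001, 0.401]]
```

Emit:
{"op": "step_arm", "data": {"xyz": [[-0.04, 0, 0.01], [-0.065, 0, 0.02], [-0.09, 0, 0.035], [-0.115, 0, 0.055], [-0.135, 0, 0.075], [-0.155, 0, 0.1], [-0.17, 0, 0.13], [-0.18, 0, 0.16], [-0.185, 0, 0.18], [-0.19, 0, 0.2], [-0.19, 0, 0.225], [-0.19, 0, 0.25], [-0.19, 0, 0.27], [-0.18, 0, 0.295], [-0.17, 0, 0.32], [-0.155, 0, 0.345]], "rotation": [[0, 0, 0], [0, 0, 0], [0, 0, 0], [0, 0, 0], [0, 0, 0], [0, 0, 0], [0, 0, 0], [0, 0, 0], [0, 0, 0], [0, 0, 0], [0, 0, 0], [0, 0, 0], [0, 0, 0], [0, 0, 0], [0, 0, 0], [0, 0, 0]]}}

```text
clock: 4.65
tcp_pos: [0.4909, -0.2341, 0.2223]
orientation: [-1.154, 1.291, -1.291]
contact_force: [-5.7, 1.2, 2.0]
grip_width: -0.0003
```

```bash
python3 - <<'E'
from h import *
state()
shot("top","top3",(265,165,405,270),5.5)
shot("side","side3",(280,130,400,235),6)
cs=[2.2,2.3,2.4,2.5,2.55,2.6]
rows([(*fing(c,-1),49) for c in cs])
E
```

```text
t 4.65 tip vice [  0.7 108.1  49.3] F vice [-5.8  0.5  2. ] w -0.0003
axes vice
 [[-0.003  0.     1.   ]
 [-1.    -0.    -0.003]
 [ 0.    -1.     0.   ]] j [ 0.37  0.51 -0.05  2.01  0.04  0.63 -1.39]
[[-0.003, 0.002, -0.009], [0.01, 0.002, 0.008], [0.026, 0.002, 0.024], [0.044, 0.002, 0.039], [0.054, 0.002, 0.045], [0.064, 0.002, 0.051]]
```

View pics/top3.png

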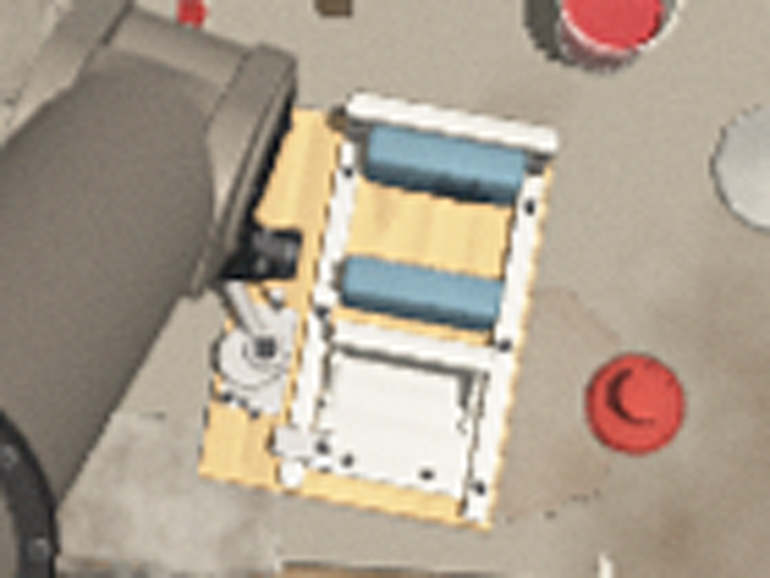

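View pics/side3.png

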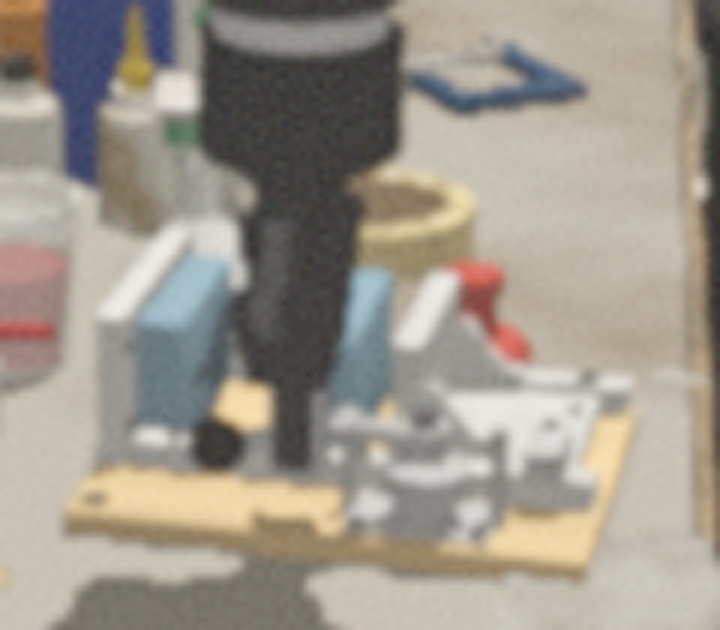

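The lever now points forward and left, at roughly cam 2.2, with the ball just ahead of the finger. Next I'll push on to the stop.

Emit:
{"op": "step_arm", "data": {"xyz": [[0, 0, 0], [0.01, 0, 0.01], [0.025, 0, 0.025], [0.035, 0, 0.03], [0.045, 0, 0.04], [0.055, 0, 0.045], [0.055, 0, 0.045]], "rotation": [[0, 0, 0], [0, 0, 0], [0, 0, 0], [0, 0, 0], [0, 0, 0], [0, 0, 0], [0, 0, 0]]}}

```text
clock: 5.62
tcp_pos: [0.5033, -0.2524, 0.2226]
orientation: [-1.153, 1.289, -1.293]
contact_force: [-2.9, 2.6, 1.4]
grip_width: 0.0003
```

```bash
python3 - <<'E'
from h import *
state()
shot("top","top4",(265,165,405,270),5.5)
cs=[2.5,2.55,2.6,2.65]
rows([(*fing(c,-1),49) for c in cs])
E
```

```text
t 5.62 tip vice [15.5 91.2 49.6] F vice [-3.2  2.2  1.4] w 0.0003
axes vice
 [[-0.004  0.003  1.   ]
 [-1.    -0.    -0.004]
 [ 0.    -1.     0.003]] j [ 0.39  0.53 -0.05  1.96  0.04  0.65 -1.37]
[[-0.01, 0.002, -0.007], [-0.001, 0.002, -0.0], [0.009, 0.002, 0.006], [0.02, 0.002, 0.011]]
```

View pics/top4.png

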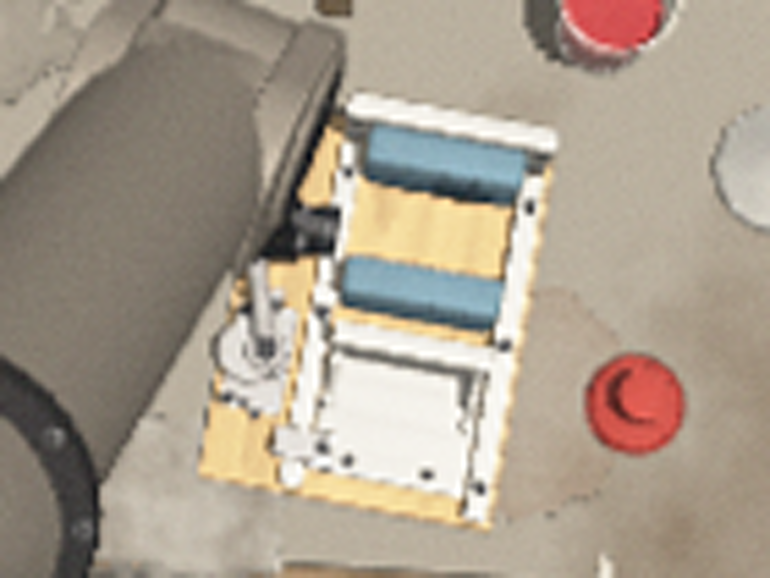

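The bar now leans about 16° outward of vice-forward, so it's near the stop. I'll nudge further until the force rises.

Emit:
{"op": "step_arm", "data": {"xyz": [[0.01, 0, 0.003], [0.02, 0, 0.006], [0.03, 0, 0.01], [0.03, 0, 0.01]], "rotation": [[0, 0, 0], [0, 0, 0], [0, 0, 0], [0, 0, 0]]}}

```text
clock: 6.18
tcp_pos: [0.5046, -0.2555, 0.222]
orientation: [-1.154, 1.295, -1.279]
contact_force: [-10.4, 21.9, 14.4]
grip_width: -0.0005
```

```bash
python3 - <<'E'
from h import *
state()
E
```

```text
t 6.17 tip vice [15.8 89.8 49.1] F vice [-12.7  20.7  14.4] w -0.0005
axes vice
 [[ 0.001 -0.005  1.   ]
 [-1.     0.008  0.001]
 [-0.008 -1.    -0.005]] j [ 0.4   0.54 -0.06  1.95  0.04  0.66 -1.35]
```

The lever is against its stop, at about 24 N. I'll back off outward and lift, then move behind the slide's plate.

Emit:
{"op": "step_arm", "data": {"xyz": [[-0.04, 0, 0], [-0.08, 0, 0], [-0.08, -0.12, 0], [-0.08, -0.25, 0], [-0.06, -0.32, -0.02], [0.0, -0.33, -0.08], [0.12, -0.33, -0.14], [0.24, -0.33, -0.2], [0.33, -0.33, -0.24], [0.37, -0.33, -0.25], [0.37, -0.33, -0.25]], "rotation": [[0, 0, 0], [0, 0, 0], [0, 0, 0], [0, 0, 0], [0, 0, 0], [0, 0, 0], [0, 0, 0], [0, 0, 0], [0, 0, 0], [0, 0, 0], [0, 0, 0]]}}

```text
clock: 7.55
tcp_pos: [0.4189, -0.3592, 0.3206]
orientation: [-1.153, 1.295, -1.281]
contact_force: [0.2, 0.1, -0.3]
grip_width: 0.0005
```

```bash
python3 - <<'E'
from h import *
state()
T=R.from_rotvec(r.get_obs()["orientation"])
G=RZ*R.from_matrix(np.array([[0,-1,0],[0,0,-1],[1,0,0]]).T)
print(((T.inv()*G).as_rotvec()/(np.pi/2)).round(3))
rows([(-55,-20,130),(-55,-20,38),(-42,-20,38),(25,-20,38)])
shot("top","top5",(265,165,405,270),5.5)
shot("side","side5",(280,130,400,235),6)
E
```

```text
t 7.55 tip vice [-58.1 -22.7 147.6] F vice [ 0.2  0.1 -0.3] w 0.0005
axes vice
 [[ 0.    -0.004  1.   ]
 [-1.     0.008  0.   ]
 [-0.008 -1.    -0.004]] j [ 0.61  0.38 -0.01  1.93 -0.    0.84 -1.08]
[ 0.003  0.    -0.005]
[[-0.013, 0.059, 0.008], [-0.011, 0.365, 0.009], [-0.011, 0.365, 0.053], [-0.011, 0.364, 0.276]]
```

View pics/top5.png

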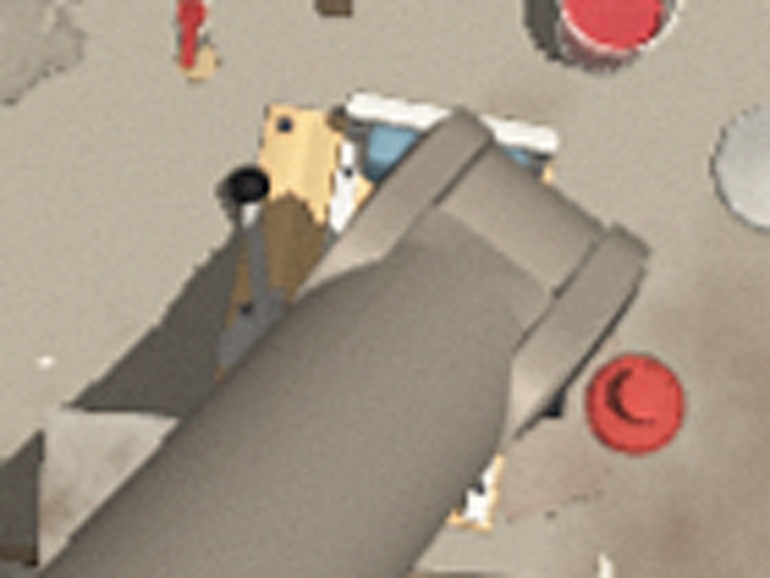

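View pics/side5.png

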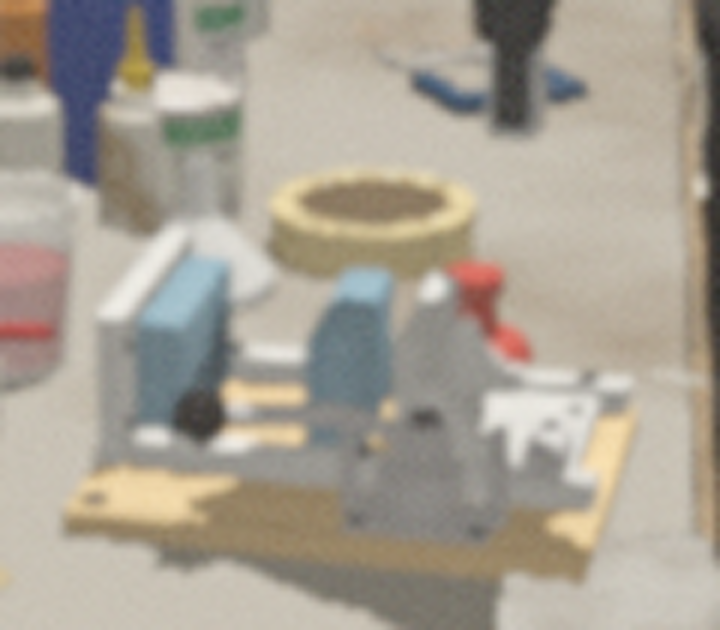

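The lever stayed at its forward stop, with the ball at (248,185) in the top crop, and the tip is clear behind the plate. Next I'll descend and make first contact.

Emit:
{"op": "step_arm", "data": {"xyz": [[-0.01, 0.12, 0], [-0.01, 0.25, 0], [-0.01, 0.35, 0.005], [-0.01, 0.365, 0.01], [-0.01, 0.365, 0.02], [-0.01, 0.365, 0.03], [-0.01, 0.365, 0.04], [-0.01, 0.365, 0.045]], "rotation": [[0.003, 0, -0.005], [0.003, 0, -0.005], [0.003, 0, -0.005], [0.003, 0, -0.005], [0.003, 0, -0.005], [0.003, 0, -0.005], [0.003, 0, -0.005], [0.003, 0, -0.005]]}}

```text
clock: 8.65
tcp_pos: [0.4334, -0.3552, 0.2116]
orientation: [-1.156, 1.285, -1.287]
contact_force: [-0.8, -0.1, 0.1]
grip_width: -0.0005
```

```bash
python3 - <<'E'
from h import *
state()
f=r.grab_frame("top")
b=onz(f,265+248.5/5.5-.5,165+185.5/5.5-.5,.058); v=Vv(b)[:2]-A; print("ball rel axis",v,"outward deg",np.degrees(np.arctan2(v[1],v[0])))
rows([(x,-20,38) for x in (-42,18,24)])
shot("side","side6",(280,130,400,235),6)
E
```

```text
t 8.65 tip vice [-43.1 -18.4  38.6] F vice [-0.7 -0.2  0.1] w -0.0005
axes vice
 [[ 0.003  0.002  1.   ]
 [-1.     0.     0.003]
 [-0.    -1.     0.002]] j [ 0.59  0.55 -0.01  1.97  0.01  0.62 -1.11]
ball rel axis [85.22692805 24.06426982] outward deg 15.767304591109689
[[0.005, 0.001, 0.004], [0.006, 0.002, 0.204], [0.006, 0.002, 0.224]]
```

View pics/side6.png

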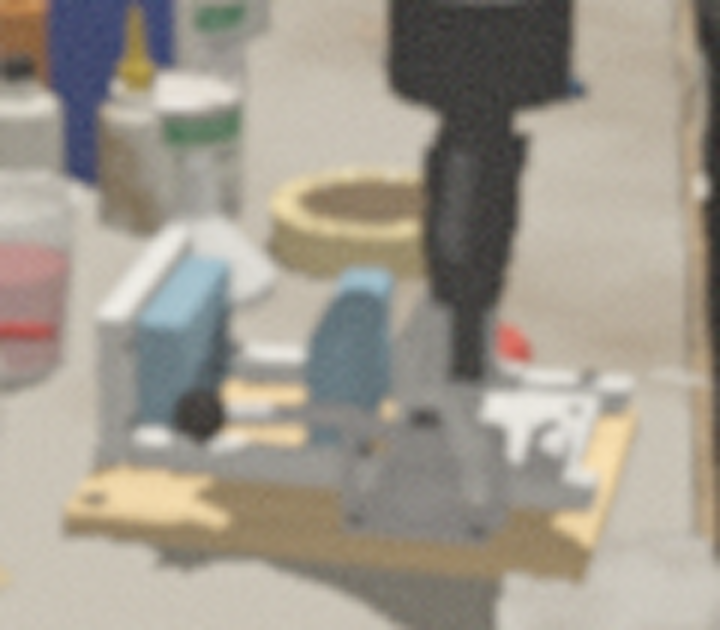

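Tip just behind the plate and the lever at 15.8° outward, so it's on its stop. I'll raise the tip 4 mm for link clearance and push.

Emit:
{"op": "step_arm", "data": {"xyz": [[0.005, -0.015, 0.005], [0.005, -0.015, 0.015], [0.005, -0.015, 0.03], [0.005, -0.015, 0.045], [0.005, -0.015, 0.06], [0.005, -0.015, 0.075], [0.005, -0.015, 0.09], [0.005, -0.015, 0.105], [0.005, -0.015, 0.12], [0.005, -0.015, 0.135], [0.005, -0.015, 0.15], [0.005, -0.015, 0.165], [0.005, -0.015, 0.18], [0.005, -0.015, 0.19], [0.005, -0.015, 0.2]], "rotation": [[0, 0, 0], [0, 0, 0], [0, 0, 0], [0, 0, 0], [0, 0, 0], [0, 0, 0], [0, 0, 0], [0, 0, 0], [0, 0, 0], [0, 0, 0], [0, 0, 0], [0, 0, 0], [0, 0, 0], [0, 0, 0], [0, 0, 0]]}}

```text
clock: 10.62
tcp_pos: [0.4928, -0.3629, 0.2158]
orientation: [-1.156, 1.286, -1.286]
contact_force: [-4.5, -2.2, 0.0]
grip_width: -0.0001
```

```bash
python3 - <<'E'
from h import *
state()
shot("side","side7",(280,130,400,235),6)
shot("top","top7",(265,165,405,270),5.5)
E
```

```text
t 10.62 tip vice [ 16.7 -19.6  42.8] F vice [-4.2 -2.7  0. ] w -0.0001
axes vice
 [[ 0.003  0.001  1.   ]
 [-1.     0.001  0.003]
 [-0.001 -1.     0.001]] j [ 0.54  0.6  -0.01  1.85  0.01  0.69 -1.15]
```

View pics/side7.png

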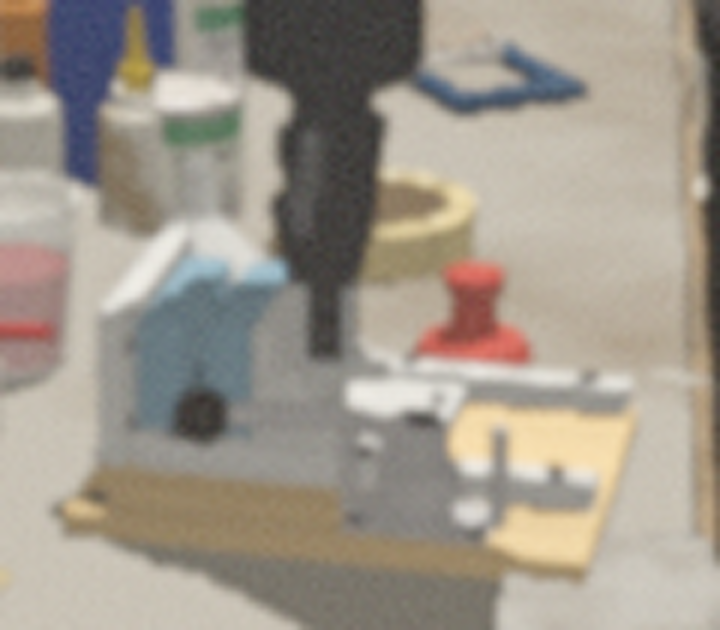

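View pics/top7.png

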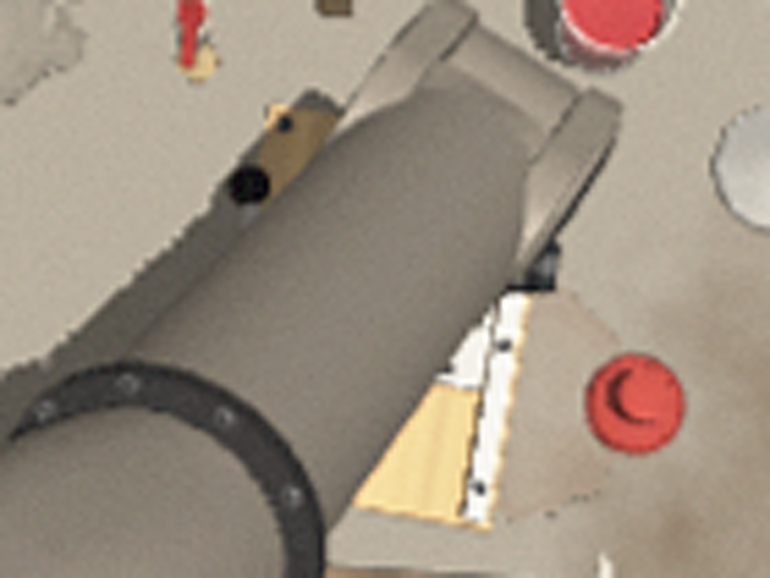

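The slide and loose half have moved forward, and the halves are nearly together with a small gap left at the top. I'll keep pushing gently until the force rises.

Emit:
{"op": "step_arm", "data": {"xyz": [[0, 0, 0.007], [0, 0, 0.014], [0, 0, 0.021], [0, 0, 0.026], [0, 0, 0.03], [0, 0, 0.03]], "rotation": [[0, 0, 0], [0, 0, 0], [0, 0, 0], [0, 0, 0], [0, 0, 0], [0, 0, 0]]}}

```text
clock: 11.48
tcp_pos: [0.4996, -0.3637, 0.2158]
orientation: [-1.159, 1.292, -1.283]
contact_force: [-15.0, 1.0, 11.1]
grip_width: 0.0001
```

```bash
python3 - <<'E'
from h import *
state()
shot("side","side8",(280,130,400,235),6)
E
```

```text
t 11.47 tip vice [ 22.4 -19.3  42.8] F vice [-15.   -0.6  11.1] w 0.0001
axes vice
 [[ 0.002 -0.005  1.   ]
 [-1.     0.002  0.002]
 [-0.002 -1.    -0.005]] j [ 0.54  0.61 -0.01  1.83  0.01  0.71 -1.16]
```

View pics/side8.png

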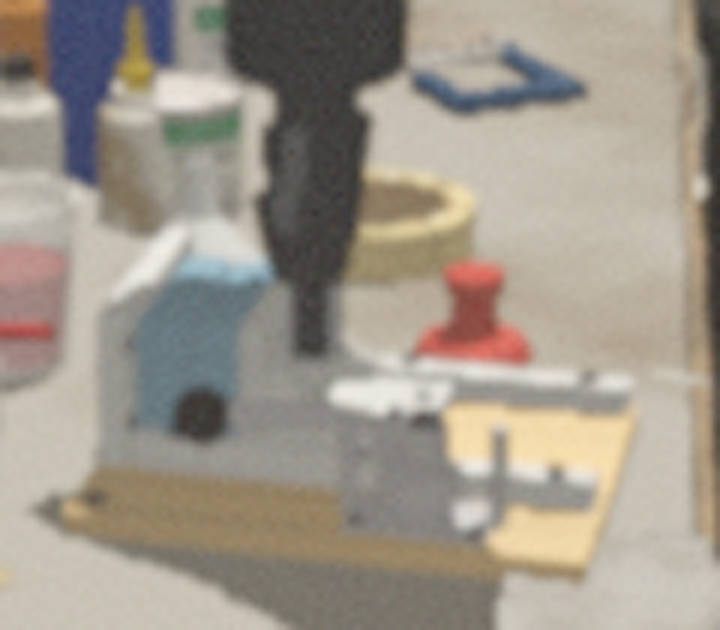

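The halves now look flush and the force has risen to 15 N. I'll give it one slightly firmer push.

Emit:
{"op": "step_arm", "data": {"xyz": [[0, 0, 0.006], [0, 0, 0.012], [0, 0, 0.016], [0, 0, 0.016]], "rotation": [[0, 0, 0], [0, 0, 0], [0, 0, 0], [0, 0, 0]]}}

```text
clock: 12.02
tcp_pos: [0.5009, -0.3641, 0.2158]
orientation: [-1.163, 1.301, -1.278]
contact_force: [-18.3, 2.3, 13.7]
grip_width: -0.0001
```

```bash
python3 - <<'E'
from h import *
state()
E
```

```text
t 12.03 tip vice [ 22.2 -19.3  42.8] F vice [-18.5   0.3  13.7] w -0.0001
axes vice
 [[ 0.    -0.014  1.   ]
 [-1.     0.004  0.   ]
 [-0.004 -1.    -0.014]] j [ 0.53  0.62 -0.01  1.82  0.01  0.72 -1.16]
```

The tip no longer advances, so it's seated. I'll retract, lift and look.

Emit:
{"op": "step_arm", "data": {"xyz": [[0, 0, -0.04], [0, 0, -0.08], [0, -0.12, -0.08], [0, -0.25, -0.08], [0, -0.32, -0.08], [0.1, -0.33, -0.13], [0.25, -0.33, -0.23], [0.4, -0.33, -0.35], [0.45, -0.33, -0.4], [0.45, -0.33, -0.4]], "rotation": [[0, 0, 0], [0, 0, 0], [0.009, 0, -0.003], [0.009, 0, -0.003], [0.009, 0, -0.003], [0.009, 0, -0.003], [0.009, 0, -0.003], [0.009, 0, -0.003], [0.009, 0, -0.003], [0.009, 0, -0.003]]}}

```text
clock: 13.28
tcp_pos: [0.3674, -0.4866, 0.3159]
orientation: [-1.155, 1.29, -1.291]
contact_force: [0.7, 0.2, -0.4]
grip_width: 0.0001
```

```bash
python3 - <<'E'
from h import *
state()
shot("side","side9",(280,130,400,235),6)
shot("top","top9",(265,165,405,270),5.5)
E
```

```text
t 13.28 tip vice [ -94.6 -156.4  142.9] F vice [ 0.7  0.3 -0.4] w 0.0001
axes vice
 [[-0.002  0.     1.   ]
 [-1.    -0.    -0.002]
 [ 0.    -1.     0.   ]] j [ 0.8   0.46  0.03  1.8  -0.02  0.88 -0.85]
```

View pics/side9.png

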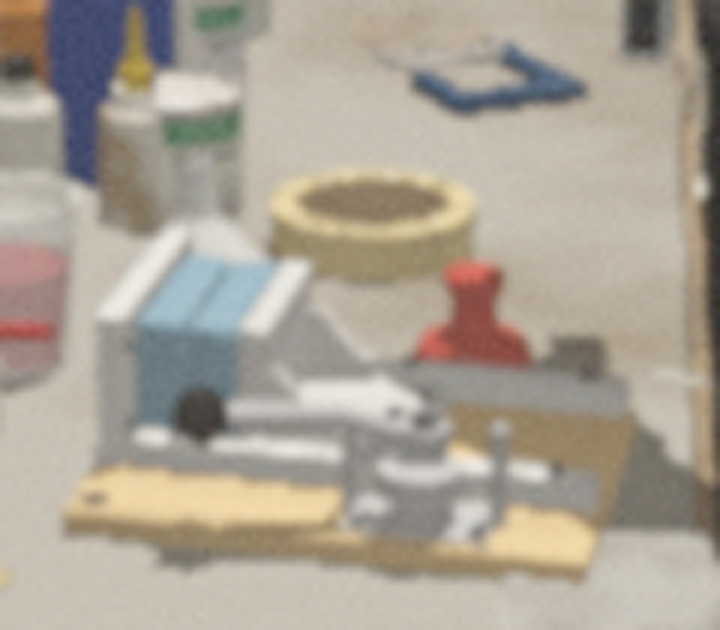

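View pics/top9.png

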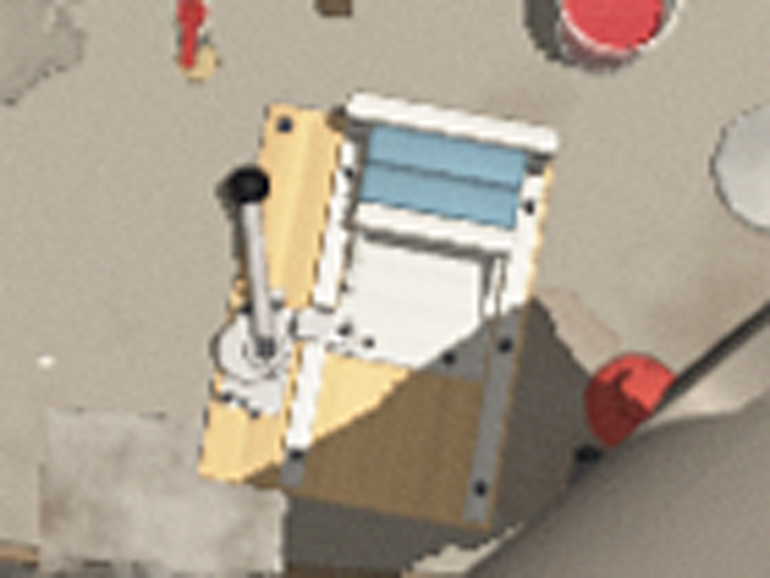

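The halves are flush with the plate against them, and the lever is still forward. Next I'll place the finger between the lever and the rail and swing it back.

```bash
python3 - <<'E'
from h import *
p=fing(2.5,1,60,6); print(p)
rows([(*p,140),(*p,50)])
E
```

```text
[27.54171085 46.4381148 ]
[[-0.666, 0.011, 0.401], [-0.666, 0.311, 0.4]]
```

Emit:
{"op": "step_arm", "data": {"xyz": [[-0.05, 0, 0.03], [-0.15, 0, 0.09], [-0.27, 0, 0.16], [-0.39, 0, 0.24], [-0.51, 0, 0.31], [-0.6, 0, 0.36], [-0.65, 0, 0.39], [-0.67, 0, 0.4], [-0.67, 0, 0.4]], "rotation": [[0, 0, 0], [0, 0, 0], [0, 0, 0], [0, 0, 0], [0, 0, 0], [0, 0, 0], [0, 0, 0], [0, 0, 0], [0, 0, 0]]}}

```text
clock: 14.5
tcp_pos: [0.5107, -0.2973, 0.3161]
orientation: [-1.156, 1.286, -1.287]
contact_force: [0.2, 0.5, -0.4]
grip_width: 0.0003
```

```bash
python3 - <<'E'
from h import *
state()
p=fing(2.5,1,60,5.5); print(p)
rows([(*p,140),(*p,50)])
E
```

```text
t 14.5 tip vice [ 27.4  47.5 143.1] F vice [ 0.1  0.5 -0.4] w 0.0003
axes vice
 [[ 0.003  0.001  1.   ]
 [-1.     0.001  0.003]
 [-0.001 -1.     0.001]] j [ 0.44  0.44 -0.03  1.84  0.01  0.86 -1.27]
[27.39752455 46.91687393]
[[0.002, 0.01, 0.001], [0.002, 0.31, 0.0]]
```

Emit:
{"op": "step_arm", "data": {"xyz": [[0, 0.1, 0], [0, 0.2, 0], [0, 0.28, 0], [0, 0.31, 0], [0, 0.31, 0]], "rotation": [[0, 0, 0], [0, 0, 0], [0, 0, 0], [0, 0, 0], [0, 0, 0]]}}

```text
clock: 15.12
tcp_pos: [0.5103, -0.298, 0.223]
orientation: [-1.156, 1.287, -1.287]
contact_force: [0.3, 0.2, -0.4]
grip_width: -0.0001
```

```bash
python3 - <<'E'
from h import *
state()
shot("side","side10",(280,130,400,235),6)
cs=np.linspace(2.5,0,20)
P=[fing(c,1) for c in cs]; print(np.round(P,1).tolist())
rows([(*p,50) for p in P])
E
```

```text
t 15.12 tip vice [26.9 46.7 50. ] F vice [ 0.3  0.3 -0.4] w -0.0001
axes vice
 [[ 0.001  0.     1.   ]
 [-1.     0.     0.001]
 [-0.    -1.     0.   ]] j [ 0.44  0.57 -0.03  1.89  0.02  0.68 -1.27]
[[25.8, 52.2], [26.0, 60.0], [25.2, 68.0], [23.1, 76.1], [19.7, 84.2], [15.1, 91.8], [9.2, 98.9], [2.1, 105.1], [-6.1, 110.2], [-15.1, 114.1], [-23.7, 116.6], [-30.1, 118.2], [-36.9, 119.2], [-44.0, 119.3], [-51.4, 118.5], [-59.0, 116.6], [-66.5, 113.6], [-73.8, 109.5], [-80.6, 104.1], [-86.7, 97.6]]
[[-0.018, 0.002, -0.005], [-0.044, 0.002, -0.004], [-0.071, 0.002, -0.007], [-0.098, 0.002, -0.014], [-0.125, 0.002, -0.025], [-0.15, 0.002, -0.04], [-0.174, 0.002, -0.06], [-0.195, 0.002, -0.084], [-0.212, 0.002, -0.111], [-0.225, 0.002, -0.141], [-0.233, 0.002, -0.17], [-0.239, 0.002, -0.191], [-0.242, 0.002, -0.213], [-0.242, 0.002, -0.237], [-0.24, 0.002, -0.262], [-0.233, 0.002, -0.287], [-0.224, 0.002, -0.312], [-0.21, 0.002, -0.336], [-0.192, 0.002, -0.359], [-0.17, 0.002, -0.38]]
```

View pics/side10.png

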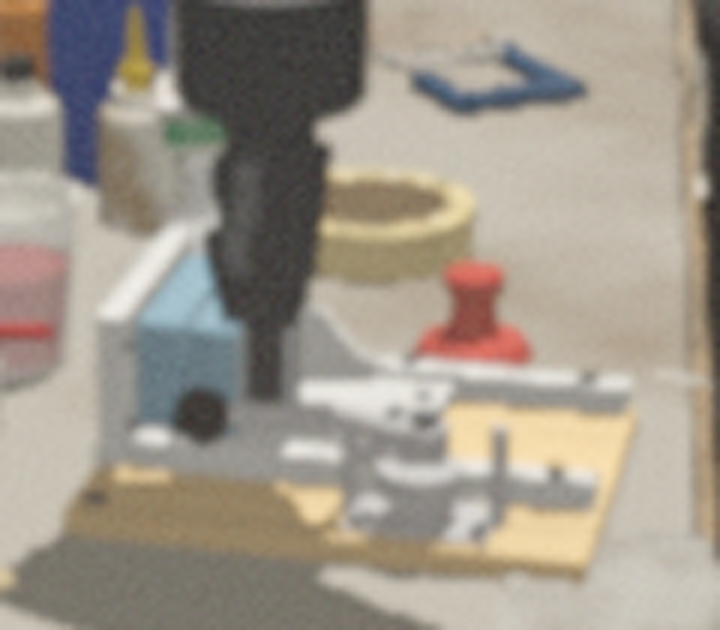

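The finger stands inside the lever, clear of the mould. Now the swing back.

Emit:
{"op": "step_arm", "data": {"xyz": [[-0.02, 0, -0.005], [-0.045, 0, -0.005], [-0.07, 0, -0.007], [-0.1, 0, -0.015], [-0.125, 0, -0.025], [-0.15, 0, -0.04], [-0.175, 0, -0.06], [-0.195, 0, -0.085], [-0.21, 0, -0.11], [-0.225, 0, -0.14], [-0.235, 0, -0.17], [-0.24, 0, -0.19], [-0.24, 0, -0.215], [-0.24, 0, -0.24], [-0.24, 0, -0.26], [-0.235, 0, -0.285], [-0.225, 0, -0.31]], "rotation": [[0, 0, 0], [0, 0, 0], [0, 0, 0], [0, 0, 0], [0, 0, 0], [0, 0, 0], [0, 0, 0], [0, 0, 0], [0, 0, 0], [0, 0, 0], [0, 0, 0], [0, 0, 0], [0, 0, 0], [0, 0, 0], [0, 0, 0], [0, 0, 0], [0, 0, 0]]}}

```text
clock: 17.3
tcp_pos: [0.4251, -0.2208, 0.2235]
orientation: [-1.156, 1.286, -1.288]
contact_force: [3.9, -0.8, 2.0]
grip_width: -0.0
```

```bash
python3 - <<'E'
from h import *
state()
shot("side","side11",(280,130,400,235),6)
shot("top","top11",(265,165,405,270),5.5)
cs=[.3,.2,.1,0,-.05,-.1,-.15]
rows([(*fing(c,1),50) for c in cs])
E
```

```text
t 17.3 tip vice [-65.9 114.3  50.5] F vice [ 4.  -0.4  2. ] w -0.0
axes vice
 [[ 0.002  0.002  1.   ]
 [-1.     0.     0.002]
 [-0.    -1.     0.002]] j [ 0.38  0.43 -0.04  2.16  0.03  0.55 -1.35]
[[0.01, 0.001, -0.015], [0.023, 0.001, -0.033], [0.037, 0.001, -0.05], [0.054, 0.001, -0.065], [0.063, 0.001, -0.072], [0.073, 0.001, -0.079], [0.083, 0.001, -0.085]]
```

View pics/side11.png

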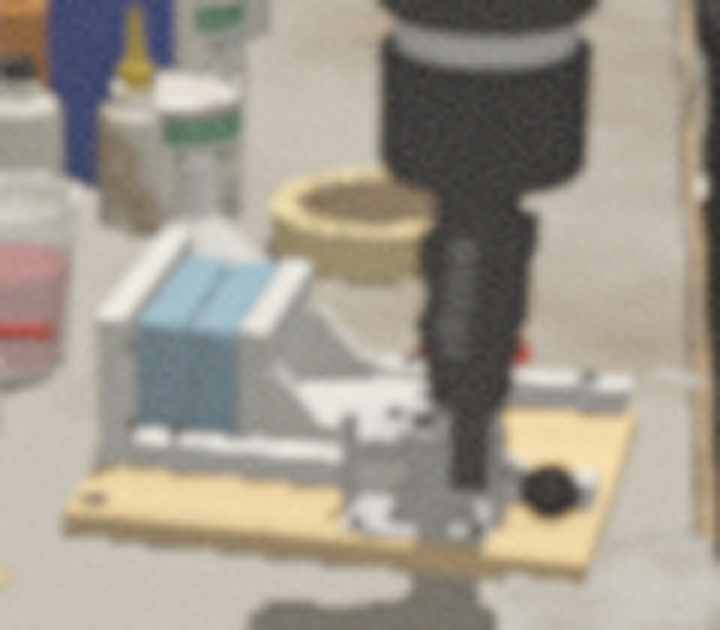

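View pics/top11.png

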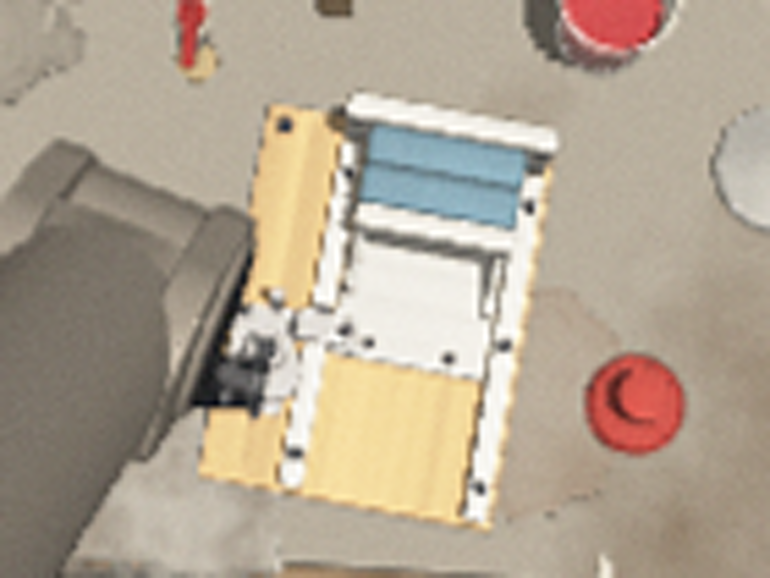

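The lever is most of the way back, with the ball at (550,490) in the side crop, and the mould is still closed. Next I'll finish to the lock stop.

Emit:
{"op": "step_arm", "data": {"xyz": [[0.01, 0, -0.015], [0.023, 0, -0.033], [0.037, 0, -0.05], [0.048, 0, -0.06], [0.058, 0, -0.068], [0.068, 0, -0.074], [0.073, 0, -0.079], [0.073, 0, -0.079]], "rotation": [[0, 0, 0], [0, 0, 0], [0, 0, 0], [0, 0, 0], [0, 0, 0], [0, 0, 0], [0, 0, 0], [0, 0, 0]]}}

```text
clock: 18.4
tcp_pos: [0.4, -0.2381, 0.2234]
orientation: [-1.154, 1.285, -1.285]
contact_force: [10.5, 8.6, 1.8]
grip_width: 0.0003
```

```bash
python3 - <<'E'
from h import *
state()
cs=[.3,.2,.1,0,-.05,-.1,-.15,-.2]
rows([(*fing(c,1),50) for c in cs])
E
```

```text
t 18.4 tip vice [-88.8  94.8  50.4] F vice [9.5 9.6 1.8] w 0.0003
axes vice
 [[ 0.004  0.002  1.   ]
 [-1.     0.003  0.004]
 [-0.003 -1.     0.002]] j [ 0.44  0.42 -0.04  2.19  0.02  0.54 -1.29]
[[-0.055, 0.002, 0.058], [-0.042, 0.002, 0.04], [-0.028, 0.002, 0.024], [-0.011, 0.002, 0.008], [-0.002, 0.001, 0.001], [0.008, 0.001, -0.005], [0.018, 0.001, -0.011], [0.029, 0.001, -0.017]]
```

The force is rising at about cam 0. I'll push a little more along the same direction to confirm the stop.

Emit:
{"op": "step_arm", "data": {"xyz": [[0.01, 0, -0.004], [0.02, 0, -0.008], [0.03, 0, -0.012], [0.03, 0, -0.012]], "rotation": [[0, 0, 0], [0, 0, 0], [0, 0, 0], [0, 0, 0]]}}

```text
clock: 18.9
tcp_pos: [0.399, -0.2405, 0.2234]
orientation: [-1.15, 1.28, -1.275]
contact_force: [14.2, 24.6, 2.5]
grip_width: 0.0002
```

```bash
python3 - <<'E'
from h import *
state()
E
```

```text
t 18.9 tip vice [-89.   93.7  50.4] F vice [11.4 26.   2.5] w 0.0002
axes vice
 [[ 0.012  0.005  1.   ]
 [-1.     0.011  0.012]
 [-0.011 -1.     0.005]] j [ 0.45  0.42 -0.05  2.18  0.02  0.54 -1.27]
```

Emit:
{"op": "step_arm", "data": {"xyz": [[-0.04, 0, 0.01], [-0.09, 0, 0.02], [-0.09, -0.12, 0.02], [-0.09, -0.27, 0.02], [-0.07, -0.37, 0.02], [0.05, -0.4, 0.02], [0.2, -0.4, 0], [0.37, -0.4, -0.02], [0.54, -0.4, -0.05], [0.7, -0.4, -0.1], [0.83, -0.4, -0.12], [0.9, -0.4, -0.12], [0.9, -0.4, -0.12]], "rotation": [[0, 0, 0], [0, 0, 0], [0, 0, 0], [0, 0, 0], [0, 0, 0], [0, 0, 0], [0, 0, 0], [0, 0, 0], [0, 0, 0], [0, 0, 0], [0, 0, 0], [0, 0, 0], [0, 0, 0]]}}

```text
clock: 20.52
tcp_pos: [0.3345, -0.5082, 0.3394]
orientation: [-1.149, 1.286, -1.276]
contact_force: [0.2, 0.0, -0.2]
grip_width: 0.0003
```

```bash
python3 - <<'E'
from h import *
state()
shot("side","side12",(280,130,400,235),6)
f=shot("top","top12",(265,165,405,270),5.5)
im=f["pixels"].astype(int)[225:262,270:330]; m=(im.sum(2)<140).astype(np.uint8)
n,l,s,c=cv2.connectedComponentsWithStats(m)
for i in range(1,n):
    if s[i,4]>8:
        u,v=c[i]+[270,225]; q=Vv(onz(f,u,v,.058))[:2]-A; print(s[i,4],u,v,q.round(1),np.linalg.norm(q).round(1),"outward",np.degrees(np.arctan2(q[1],-q[0])).round(1))
E
```

```text
t 20.52 tip vice [-124.6 -179.4  166.4] F vice [ 0.2  0.1 -0.2] w 0.0003
axes vice
 [[ 0.008  0.003  1.   ]
 [-1.     0.011  0.008]
 [-0.011 -1.     0.003]] j [ 0.82  0.44  0.09  1.79 -0.06  0.93 -0.73]
30 297.3333333333333 254.0 [-81.1  29.7] 86.4 outward 20.1
```

View pics/side12.png

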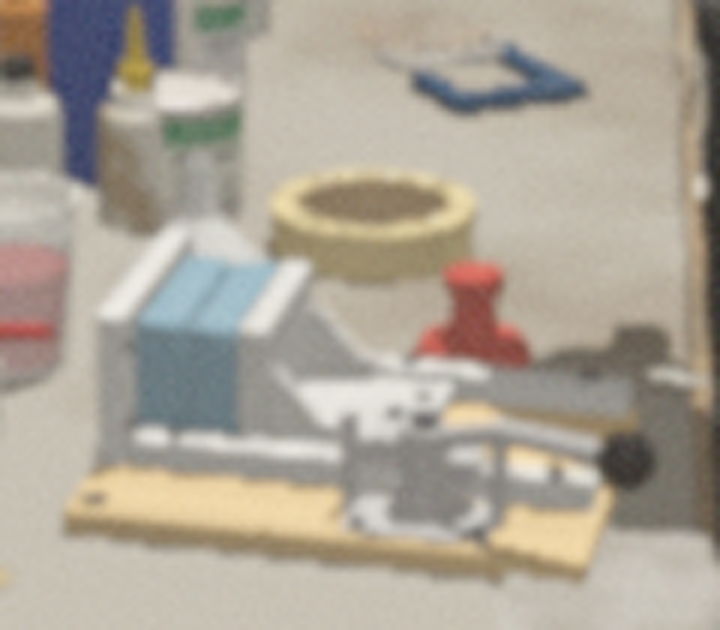

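View pics/top12.png

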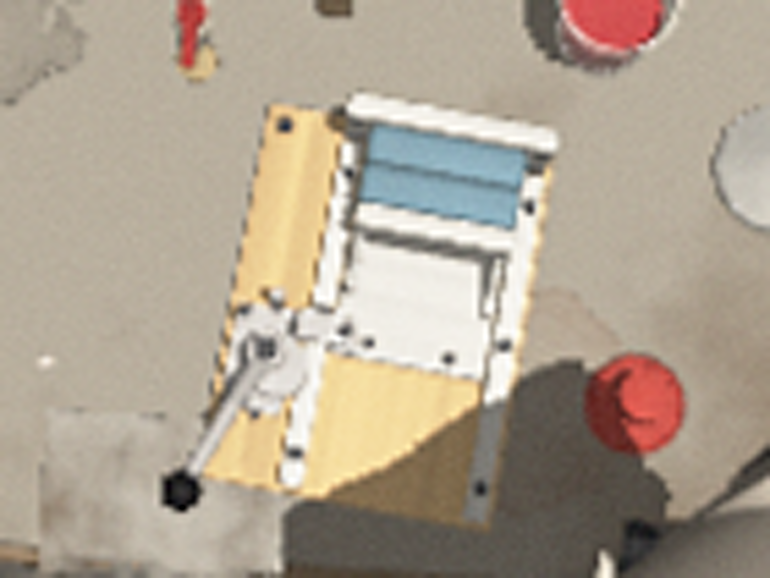

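The lever sits at 20.1° outward, which is cam ≈ 0 and the lock stop. The two blue halves are flush with the plate against them, and the robot is clear, so I'm handing in.

```bash
python3 - <<'E'
from bench import r
print(r.hand_in())
E
```

```text
the job is handed in; nothing more can be done
None
```

The mould is closed and locked, and I handed the job in at about 20.6 s of the 67 s allowed. With the fingers shut I did three things, in order:
- **Lever round:** I swung the cam lever to its other stop. Force rose to about 28 N there, and the lever measured 15.8° outward against a nominal 17°.
- **Slide forward:** I pushed the slide by its plate until it stopped moving, at about 18 N forward.
- **Lever back:** I swung the lever back to the lock stop, where force rose to about 28 N.

In the last pictures the two mould halves are flush, with the plate against the loose one. The lever is at 20.1° outward against a nominal 20° for the lock stop. The other things visible in those close-ups had not moved, but I did not take a final full-scene picture to check the rest. The wrist force was near zero and the hand was clear of everything.

No check failed or disagreed beyond the roughly 1° lever reading above and the camera's 2 mm accuracy.

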